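# Lock the weld turntable's index plunger

### The arm

A 7-joint arm with a two-finger parallel gripper is mounted at the origin on the work surface. World frame = base frame: x ahead of the robot, y to its left, z up, the work surface at z = 0. Lengths are in m, angles in rad, forces in N, time in s.
With the tool pointing down it reaches from about 0.4 to 0.9 m from the base axis. Payload 5.5 kg.
Tool frame: the origin (TCP) lies midway between the tips of the shut fingers; the grasp point (between the pads) lies 19 mm behind it (manip.grip_depth is the distance from the TCP to the grasp point, in m); z points along the fingers, x is the direction in which the jaws open and shut, and the axes are right-handed (so a half turn about z gives the same grasp; the last joint's range is limited). The gripper opens to 92 mm and grips with 3 to 60 N. Pads are 19 mm wide; open, the fingers measure 130 mm over their backs; the gripper's body (75 mm by 190 mm) begins 47 mm behind the grasp point.
Start: joints at [0.263, 0.501, -0.427, 1.55, 0.221, 1.138, -0.21], TCP at [0.65, 0, 0.227] pointing down, gripper open.
Joint ranges: [-2.88, 2.88], [-0.31, 2.03], [-1.54, 1.56], [0.2, 2.42], [-1.41, 4.55], [0.19, 2.02], [-2.57, 2.57]. Speed limits (rad/s): [2.57, 2.57, 3.14, 3.14, 3.14, 3.14, 3.14].

### API

Orientations are given as a unit quaternion [x, y, z, w].
In Python, from bench import manip, effector, viewer gives the robot as it stands. Calls block until the motion is done:
- manip.move_pose(position, orientation): joint-space move of the TCP to a pose.
- manip.servo_line(position, ori=None, vel=0.15): straight line of the TCP; ori=None keeps the orientation; vel is the mean speed in m/s.
- manip.movej(angles): joint-space move.
- effector.open_jaws() and effector.close(f_grip=None): open the fingers fully, or close them until they stop; f_grip is the grip in N (None keeps the last).
- manip.sleep(seconds).
- manip.solve_ik(position, orientation): joint angles nearest the present ones, or None.
- viewer.get_image(name): name is "scene" or "side" or "wrist"; returns the picture (480x640x3 uint8, red, green, blue); there is no depth.
- viewer.get_calibration(name): a dict with "vfov" (degrees; the focal length in pixels is half the picture's height over the tangent of half this angle, whatever the lens; pixels are square), "cx", "cy" (the principal point, pixels), "dist_coeffs" ([k1, k2, p1, p2, k3] as OpenCV has them; the pictures are not rectified), "eye" and "attitude" of the camera in the world. Camera axes: x right, y down, z forward; pixel columns grow to the right and rows downward; lengths in m; the calibration is good to about 2 mm. A picture is of the moment at which its call begins: read the wrist's pose just before it. get_calibration takes no time and is no camera call; for the wrist camera it gives the pose at the moment of the call.
A pose or a line that the arm cannot do raises manip.PlanningError and nothing moves.
- manip.hand_in(): hands the job in, once; it reports no verdict.
Readings, each from a call of its own:
- manip.current_clock(): time.
- manip.current_q(): joint angles.
- manip.current_joint_velocities(): joint speeds.
- manip.current_tau(): joint torques, N m.
- manip.current_tool_pos(): TCP position.
- manip.current_tcp_rot(): TCP orientation.
- manip.current_force(): force on the tool from outside, world axes, zero at the start.
- manip.current_wrist_torque(): the same for the moment, N m.
- manip.current_finger_gap(): finger opening in m.
Only numpy, scipy, OpenCV 4.12 (cv2) and the standard library are available. Lean on these libraries where they do the work, as an engineer would, in place of code of your own. Each camera call takes 0.05 s, during which the arm holds its last target. There are 200 camera calls.

### The job

Two small weld turntables stand on the bench, each with a spring-loaded index plunger at its rim. Lock the one with the green knob: push its plunger down into the housing against the spring, slide the knob and its brass tongue all the way sideways under the green bridge, and let go so that the tongue holds the plunger down. Leave the plunger with the red knob as it is.

Things in the scene. Friction and masses are not known exactly. Their poses are not given: they have to be found in the camera images.
- green_knob (a point): Middle of the upright round green knob to be locked: 28 mm diameter, 38 mm tall, this point 18 mm below its top and, at the start, 146 mm above the bench. z up; y is the way knob and tongue slide to lock, towards the green bridge; x square to it; the unit's yaw is within about 20 degrees. Pinch it from above, from any side. A canister 92 mm high stands 100 mm away in -x (62 mm to its wall).
- green_plunger (a joint): How far the green-knobbed plunger is pushed straight down, in m: 0 up (its spring holds it there), 0.028 bottomed in the housing. The tongue goes under the bridge only beyond 0.016; trapped, the plunger rests at about 0.016. It takes about 5 N at first, 11 N at the bottom; let go untrapped, it springs back up. The knob rides on it, so knob and tongue go down with it.
- green_keeper (a joint): How far green knob and brass tongue (one part) are slid along the knob's y, in m: 0 back (it starts at 0 to 0.005), 0.035 home. It takes 1.5 N and stays put. The tongue's top is 44 mm below the knob's middle, its tip 60 mm ahead. The fixed green bridge, 44 by 20 mm, has its near face 68 mm ahead of the knob at 0 and spans 86 to 106 mm above the bench: plunger up, it blocks the tongue at 0.008.
- red_knob (a point): Middle of the red knob of the other unit, identical but for its colour, with the same sizes and axes. It is not to be pushed or slid. In each unit the canister stands in the middle of a turntable disc, 220 mm across and 26 mm high; all but plunger, knob and tongue is fixed to the bench.

How it is judged:
By the outcome, as a careful person would: the job done as asked, in the order asked, and still so for the second after the job is handed in, with the robot touching nothing.
It also fails if it takes over 32 s, if anything falls off the work surface, if the arm or the gripper's body presses on something with over 40 N, if the wrist force passes 120 N, or if a joint passes its speed limit or range.

## Working session

There is one attempt and no reset: what is moved stays moved. The work goes in short steps, each a Python script; the robot and the scene stay as the last script left them, time stands still between calls to the robot, and variables do not carry over. Pictures are saved under pics/ and viewed, about 8 in all and at most 12, crops included, and the job is handed in when it is done.

```bash
mkdir -p pics; python3 - <<'E'
from bench import manip, effector, viewer
import cv2, numpy as np
ims=[]
for n in("scene","side","wrist"):
    print(n,viewer.get_calibration(n)); im=viewer.get_image(n); cv2.imwrite(f"pics/{n}0.png",im[:,:,::-1])
print(manip.current_clock(),manip.current_tool_pos(),manip.current_tcp_rot(),manip.current_finger_gap())
E
```

```text
scene {'vfov': 56.903721164099565, 'cx': 314.4087503050956, 'cy': 237.79562951299843, 'dist_coeffs': array([0.03332291, 0.        , 0.        , 0.        , 0.        ]), 'eye': array([0.93663719, 0.46914551, 0.70657699]), 'attitude': array([ 0.28448234,  0.87482533, -0.3697318 , -0.13057124])}
side {'vfov': 56.01767368289034, 'cx': 315.93496348920723, 'cy': 232.22023841391297, 'dist_coeffs': array([0.03595097, 0.        , 0.        , 0.        , 0.        ]), 'eye': array([ 0.47360934, -0.59679952,  0.69246869]), 'attitude': array([ 0.91173457, -0.0874485 ,  0.03912979, -0.39945174])}
wrist {'vfov': 64.47984915109362, 'cx': 312.6879958176829, 'cy': 245.54047326578362, 'dist_coeffs': array([-0.00949135,  0.        ,  0.        ,  0.        ,  0.        ]), 'eye': array([0.64870723, 0.08384869, 0.38295669]), 'attitude': array([ 9.87933951e-01, -2.58177484e-05, -9.56597089e-04,  1.54872826e-01])}
0.15 [ 6.49478867e-01 -3.79111541e-05  2.25932606e-01] [ 9.99999732e-01  7.36999235e-06 -7.31566666e-04 -3.74041627e-05] 0.09172499308316717
```

View pics/scene0.png

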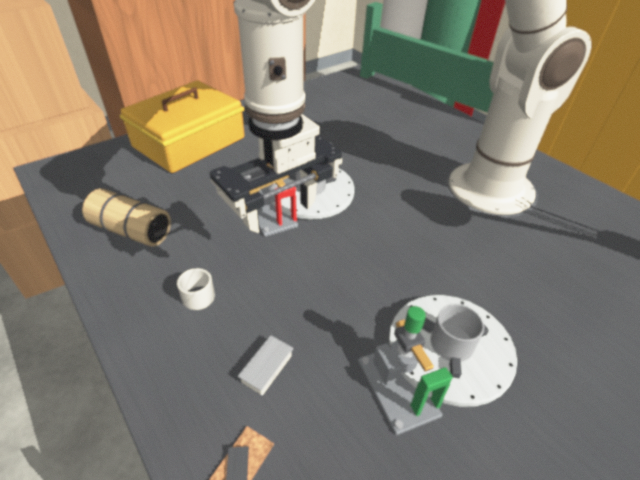

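View pics/side0.png

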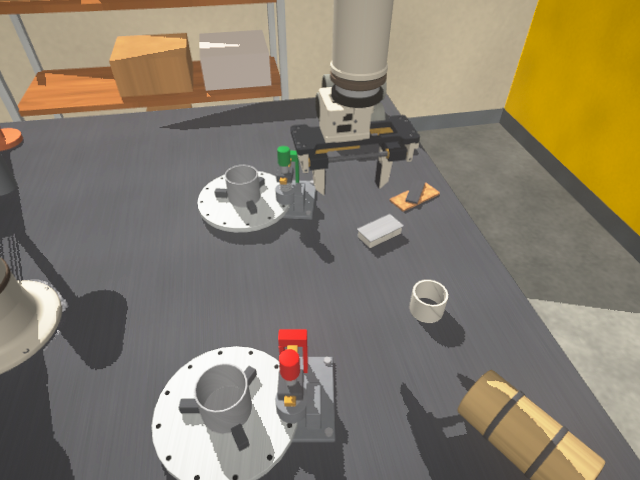

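The scene view shows the green knob at about (415,320), its bridge at (433,390) and its disc around (453,347). In the side view the knob is at (284,156) and the bridge at (297,165), with the red unit near (290,365). Next I'll triangulate the knob, and get the yaw from the bridge and the disc.

```bash
cat > h.py <<'E'
import cv2, numpy as np
from scipy.spatial.transform import Rotation as R
def K(c):
    f=240/np.tan(np.radians(c['vfov'])/2); return np.array([[f,0,c['cx']],[0,f,c['cy']],[0,0,1]])
def ray(c,uv):
    p=cv2.undistortPoints(np.array(uv,float).reshape(-1,1,2),K(c),c['dist_coeffs'])[:,0]
    d=R.from_quat(c['attitude']).apply(np.c_[p,np.ones(len(p))]); return d/np.linalg.norm(d,axis=1)[:,None]
def plane(c,uv,z):
    d=ray(c,uv); return c['eye']+d*((z-c['eye'][2])/d[:,2])[:,None]
def tri(cs,uvs):
    A=0;b=0;ds=[]
    for c,uv in zip(cs,uvs):
        d=ray(c,uv)[0]; P=np.eye(3)-np.outer(d,d); A=A+P; b=b+P@c['eye']
    X=np.linalg.solve(A,b)
    gap=[np.linalg.norm(np.cross(X-c['eye'],ray(c,uv)[0])) for c,uv in zip(cs,uvs)]
    return X,gap
def proj(c,X):
    r=R.from_quat(c['attitude']).inv(); X=np.atleast_2d(X)
    return cv2.projectPoints(X,r.as_rotvec(),-r.apply(c['eye']),K(c),c['dist_coeffs'])[0][:,0]
def blobs(im,lo,hi,amin=20):
    m=cv2.inRange(cv2.cvtColor(im,cv2.COLOR_RGB2HSV),lo,hi)
    n,l,s,ce=cv2.connectedComponentsWithStats(m)
    return l,[(i,s[i],ce[i]) for i in range(1,n) if s[i,4]>=amin]
E
python3 - <<'E'
from h import *
from bench import viewer
for n in("scene","side"):
    c=viewer.get_calibration(n); im=cv2.imread(f"pics/{n}0.png")[:,:,::-1].copy()
    l,b=blobs(im,(50,120,50),(80,255,255))
    for i,s,ce in b: print(n,"green",s,ce.round(1))
    l,b=blobs(im,(0,0,165),(180,50,255),1500)
    for i,s,ce in b:
        print(n,"white",s,ce.round(1))
    for (name,x0,y0,x1,y1) in {'scene':[('g',370,280,540,440)],'side':[('g',230,130,330,220),]}[n]:
        cv2.imwrite(f"pics/{n}_{name}.png",cv2.resize(im[y0:y1,x0:x1,::-1],None,fx=4,fy=4,interpolation=cv2.INTER_CUBIC)[:600,:800])
E
python3 - <<'E'
import cv2,numpy as np
a=cv2.imread('pics/scene_g.png');b=cv2.imread('pics/side_g.png')
print(a.shape,b.shape)
o=np.zeros((600,800,3),np.uint8);o[:,:440]=a[:600,:440];o[:b.shape[0],440:]=b[:,:360];cv2.imwrite('pics/both.png',o)
E
```

```text
scene green [406 307  19  25 366] [414.8 319.4]
scene green [412 369  40  46 884] [431.6 388.3]
scene white [ 250    0  108  114 6893] [299.7  48. ]
scene white [ 501    0   90  163 4452] [543.   83.9]
scene white [ 296  159   59   60 1886] [327.7 195.7]
scene white [ 452  163   84   52 2491] [502.4 191.8]
scene white [ 407  295  111  112 5222] [475.8 354.4]
scene white [ 239  336   54   59 1582] [266.7 364.2]
scene white [   0  365   43  115 3144] [ 14.3 428.8]
side green [278 146  21  36 329] [287.6 157.9]
side white [ 329    0   57   80 2006] [360.3  44.2]
side white [ 199   29   72   61 3784] [234.3  59.1]
side white [   0  280   61   90 1914] [ 33.5 321.5]
side white [ 528  298  112  160 8218] [602.  356.8]
side white [ 151  346  140  134 8148] [212.7 413.1]
(600, 680, 3) (360, 400, 3)
```

View pics/both.png

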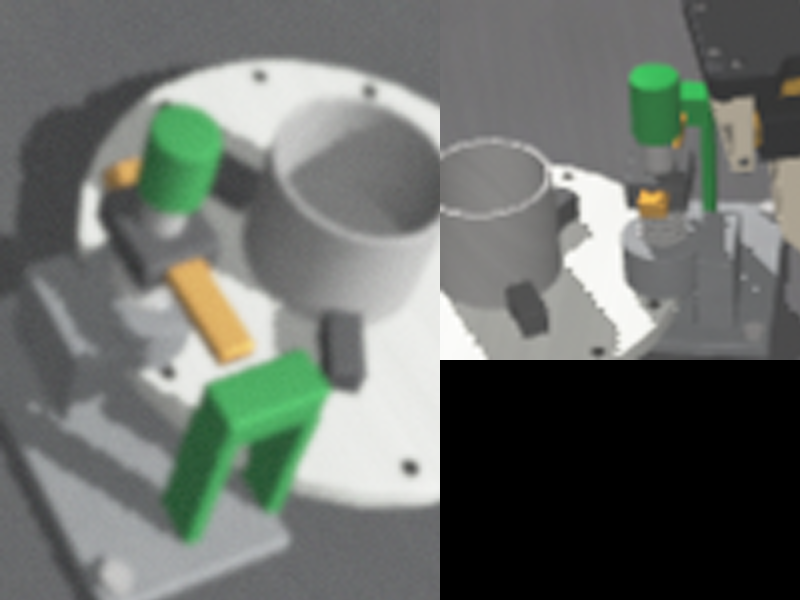

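The crop shows the knob, the tongue pointing at the bridge, and the bridge's top face with corners at crop pixels (210,390), (300,350), (328,382) and (235,425). In the side view the knob's middle is at about (283.6,156.2).

```bash
python3 - <<'E'
from h import *
from bench import viewer
cs=[viewer.get_calibration(n) for n in("scene","side")]
X,g=tri(cs,[(414.8,319.4),(283.6,156.2)]); print("knob",X.round(4),np.round(g,4))
print("knob by plane",plane(cs[0],(414.8,319.4),.146).round(4),plane(cs[1],(283.6,156.2),.146).round(4))
q=np.array([(210,390),(300,350),(328,382),(235,425)])/4+[370,280]
B=plane(cs[0],q,.106); print("bridge",B.round(4)); 
e=[B[(i+1)%4]-B[i] for i in range(4)]
print([ (np.linalg.norm(v).round(4),np.degrees(np.arctan2(v[1],v[0])).round(1)) for v in e])
bc=B.mean(0); d=bc-X; print("knob->bridge",np.linalg.norm(d[:2]),np.degrees(np.arctan2(d[1],d[0])))
t=plane(cs[0],np.array([(203,262),(253,347),(168,270),(222,360)])/4+[370,280],.102)
for a,b in((0,1),(2,3)): v=t[b]-t[a]; print("tongue",np.linalg.norm(v).round(4),np.degrees(np.arctan2(v[1],v[0])).round(1))
# disc: white mask convex hull ellipse on plane z=.026
im=cv2.imread("pics/scene0.png")[:,:,::-1].copy()
l,b=blobs(im,(0,0,165),(180,50,255),1500)
i=[i for i,s,ce in b if 400<s[0]<420 and s[1]>250][0]
h=cv2.convexHull(np.argwhere(l==i)[:,::-1].astype(np.int32))[:,0]
h=h[(h[:,0]>455)]
P=plane(cs[0],h,.026)[:,:2]
s=np.linalg.lstsq(np.c_[2*P,np.ones(len(P))],(P**2).sum(1),rcond=None)[0]
print("disc",s[:2],np.sqrt(s[2]+s[0]**2+s[1]**2)); v=s[:2]-X[:2]; print("knob->disc",np.linalg.norm(v),np.degrees(np.arctan2(v[1],v[0])))
E
```

```text
knob [0.5641 0.2403 0.1456] [0.0011 0.0011]
knob by plane [[0.5632 0.2407 0.146 ]] [[0.5648 0.2386 0.146 ]]
bridge [[0.6029 0.3042 0.106 ]
 [0.5633 0.3126 0.106 ]
 [0.5649 0.3274 0.106 ]
 [0.6057 0.3191 0.106 ]]
[(np.float64(0.0405), np.float64(168.1)), (np.float64(0.0149), np.float64(83.8)), (np.float64(0.0416), np.float64(-11.5)), (np.float64(0.0151), np.float64(-100.6))]
knob->bridge 0.07812481623172368 75.09515635919544
tongue 0.0388 72.2
tongue 0.041 73.6
disc [0.47146092 0.26426981] 0.11394316162563792
knob->disc 0.09568589210227425 165.5040119522297
```

The checks agree. The knob's z is 0.1456 (0.146 expected), knob to bridge is 78 mm and knob to disc is 96 mm. The slide direction is about 75.5°. I'll hover with the jaws along the unit's x, because a finger ahead of the knob would hit the bridge, and refine with the wrist camera.

```bash
python3 - <<'E'
from h import *
from bench import viewer,manip
q=(R.from_euler('z',-14.5,degrees=True)*R.from_quat([1,0,0,0])).as_quat()
manip.move_pose([.564,.240,.26],q)
c=viewer.get_calibration("wrist"); im=viewer.get_image("wrist")
import pickle; pickle.dump((c,im),open("w1.pkl","wb"))
cv2.imwrite("pics/w1.png",im[:,:,::-1])
print(manip.current_clock(),manip.current_tool_pos(),manip.current_q().round(2) if hasattr(manip.current_q(),'round') else manip.current_q(),manip.current_force())
l,b=blobs(im,(50,120,50),(80,255,255),100)
for i,s,ce in b: print(s,ce.round(1))
print("pred knob",proj(c,[.564,.2403,.146]))
E
```

```text
1.2083 [0.56514862 0.23745148 0.25954683] [-0.1   0.41 -0.46  1.61  0.19  1.17 -0.85] [-0.62600274 -1.60846233 -0.43829647]
[301 232  29  28 320] [318.2 248.5]
pred knob [[312.20217466 238.45376798]]
```

View pics/w1.png

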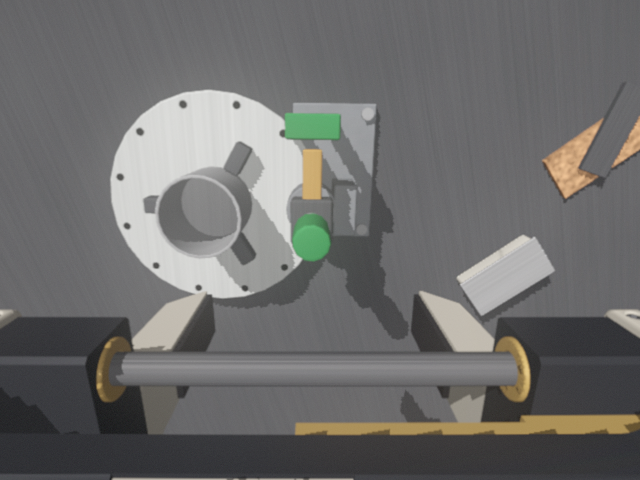

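The wrist view shows the knob's middle at about (311,238), against a predicted (312,238), with the tongue straight ahead of it and the bridge at (312,126). I'll refine the yaw from the bridge and the disc.

```bash
python3 - <<'E'
from h import *
import pickle; c,im=pickle.load(open("w1.pkl","rb"))
l,b=blobs(im,(45,100,40),(85,255,255),100)
for i,s,ce in b:
    print(s,ce.round(1))
    if ce[1]<180:
        m=(l==i); 
        cs=[];
        for u in range(s[0]+4,s[0]+s[2]-4):
            v=np.flatnonzero(m[:,u]); cs.append((u,v.min()-.5))
        P=plane(c,cs,.106); f=np.polyfit(P[:,0],P[:,1],1); print("far edge angle",np.degrees(np.arctan(f[0])),"bridge centre",plane(c,[s[0]+s[2]/2,s[1]+s[3]/2],.106), "width",np.ptp(plane(c,[[s[0],s[1]],[s[0]+s[2],s[1]]],.106),axis=0))
    else:
        k=plane(c,(s[0]+s[2]/2-.5,s[1]+s[3]/2-.5),.146);print("knob",k)
l,b=blobs(im,(10,100,100),(25,255,255),200)
for i,s,ce in b:
    if s[1]<250 and s[0]<400:
        vs=[(v,np.flatnonzero(l[v]==i).mean()) for v in range(s[1]+5,s[1]+s[3]-5)]
        P=plane(c,[(u,v) for v,u in vs],.102); f=np.polyfit(P[:,1],P[:,0],1); print("tongue",s,"dir",90-np.degrees(np.arctan(f[0])), "tip", plane(c,(ce[0],s[1]),.102))
l,b=blobs(im,(0,0,150),(180,50,255),5000)
for i,s,ce in b:
    if s[0]<200 and s[1]<200:
        h=cv2.convexHull(np.argwhere(l==i)[:,::-1].astype(np.int32))[:,0]; h=h[h[:,0]<260]
        P=plane(c,h,.026)[:,:2]; s=np.linalg.lstsq(np.c_[2*P,np.ones(len(P))],(P**2).sum(1),rcond=None)[0]
        print("disc",s[:2],np.sqrt(s[2]+s[0]**2+s[1]**2)); v=s[:2]-k[0,:2]; print(np.linalg.norm(v),np.degrees(np.arctan2(v[1],v[0]))-90)
E
```

```text
[ 286  114   54   25 1287] [312.9 125.7]
far edge angle -15.26507550486015 bridge centre [[0.58455852 0.31670685 0.106     ]] width [0.04037803 0.01052878 0.        ]
[ 293  215   38   46 1310] [310.6 238.2]
knob [[0.56368242 0.24114745 0.146     ]]
tongue [303 149  19  50 876] dir 73.5005323487373 tip [[0.57942351 0.30014179 0.102     ]]
disc [0.47582558 0.20888746] 0.16366177151919872
0.09359236821978757 -249.83736755798526
```

The yaw from the wrist view is about -15.3°, and the bridge centre is 78 mm ahead of the knob, so the keeper sits near 0. Next I'll grasp the knob and push it down.

```bash
python3 - <<'E'
from h import *
from bench import manip,effector
q=(R.from_euler('z',-15.3,degrees=True)*R.from_quat([1,0,0,0])).as_quat()
k=np.array([.5638,.2407])
def st(t): print(t,round(manip.current_clock(),2),np.round(manip.current_tool_pos(),4),"F",np.round(manip.current_force(),1),"gap",round(manip.current_finger_gap(),4))
manip.move_pose([*k,.19],q); st("above")
manip.servo_line([*k,.127],vel=.1); manip.sleep(.2); st("at")
effector.close(50); manip.sleep(.2); st("closed")
p=np.array(manip.current_tool_pos())
manip.servo_line([*k,.127-.013],vel=.05); manip.sleep(.1); st("half")
manip.servo_line([*k,.127-.024],vel=.05); manip.sleep(.3); st("down")
E
```

```text
above 1.59 [0.5638 0.2388 0.189 ] F [0.8 0.  0.1] gap 0.0919
at 2.58 [0.5644 0.241  0.1278] F [ 0.9 -0.4  0.3] gap 0.0919
closed 3.8 [0.5643 0.2406 0.127 ] F [ 3.   0.2 -2.3] gap 0.0274
half 4.31 [0.5646 0.2412 0.1154] F [ 0.3 -1.3  7.3] gap 0.0271
down 4.97 [0.5647 0.2417 0.1049] F [-0.1 -0.6  9.6] gap 0.0273
```

The force is 9.6 N, which matches a depth of about 22 mm on the spring. Next, the slide.

```bash
python3 - <<'E'
from h import *
from bench import manip,effector,viewer
k=np.array([.5638,.2407]); a=np.radians(74.7); u=np.array([np.cos(a),np.sin(a)])
def st(t):
    p=manip.current_tool_pos();F=manip.current_force(); f=F[:2]@u
    print(t,round(manip.current_clock(),2),np.round(p,4),"s",round((p[:2]-k)@u,4),"F",np.round(F,1),"Fy",round(f,1),"gap",round(manip.current_finger_gap(),4)); return f
for s in (.010,.020,.028,.032,.034,.036,.038,.040,.042):
    manip.servo_line([*(k+s*u),.1025],vel=.04); manip.sleep(.15)
    if st(s)<-8: break
im=viewer.get_image("scene"); cv2.imwrite("pics/s2.png",cv2.resize(im[260:440,360:540,::-1],None,fx=3,fy=3,interpolation=cv2.INTER_CUBIC))
E
```

```text
0.01 5.53 [0.5675 0.252  0.1046] s 0.0119 F [ 0.6  0.6 10.2] Fy 0.7 gap 0.027
0.02 6.08 [0.5702 0.2617 0.1047] s 0.022 F [0.9 0.2 8.6] Fy 0.4 gap 0.0274
0.028 6.58 [0.5723 0.2693 0.1047] s 0.0299 F [1.  0.6 8.9] Fy 0.8 gap 0.0272
0.032 6.97 [0.5732 0.273  0.1046] s 0.0336 F [ 0.2 -0.7  8.8] Fy -0.6 gap 0.0272
0.034 7.38 [0.5736 0.2741 0.1044] s 0.0348 F [-0.2 -1.1  8.7] Fy -1.1 gap 0.027
0.036 7.78 [0.5736 0.2743 0.1038] s 0.035 F [-0.4 -4.6  9.9] Fy -4.6 gap 0.0271
0.038 8.18 [0.5736 0.2743 0.1033] s 0.035 F [-2.2 -8.2 10.3] Fy -8.5 gap 0.0271
```

View pics/s2.png

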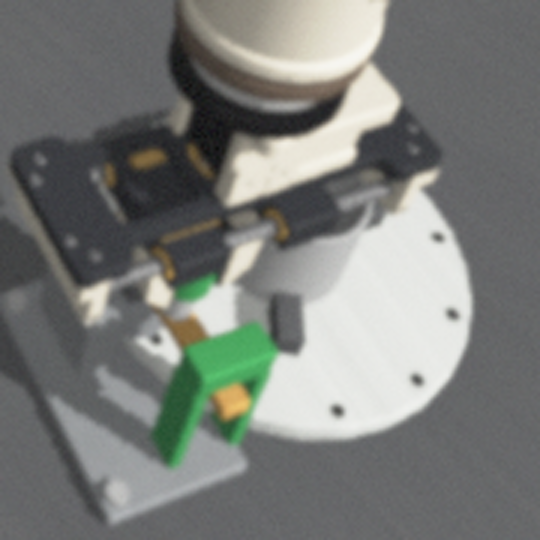

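The tongue has gone under the bridge and its tip shows past it at (232,402). The knob stopped hard at about 35 mm of travel. I'll let the plunger up against the bridge, release, and retreat upward.

```bash
python3 - <<'E'
from h import *
from bench import manip,effector,viewer
k=np.array([.5638,.2407]); a=np.radians(74.7); u=np.array([np.cos(a),np.sin(a)])
def st(t):
    p=manip.current_tool_pos();F=manip.current_force()
    print(t,round(manip.current_clock(),2),np.round(p,4),"s",round((p[:2]-k)@u,4),"F",np.round(F,1),"gap",round(manip.current_finger_gap(),4)); return F
e=k+.0365*u
for z in (.1055,.108,.110,.111):
    manip.servo_line([*e,z],vel=.04); manip.sleep(.15)
    if st(z)[2]<1: break
effector.open_jaws(); manip.sleep(.2); st("open")
p=manip.current_tool_pos()
manip.servo_line([p[0],p[1],.20],vel=.1); st("up")
q=manip.current_tcp_rot()
manip.servo_line([.55,.10,.30],vel=.25); manip.sleep(.3); st("away")
o=[]
for n in("scene","side","wrist"):
    im=viewer.get_image(n); c=viewer.get_calibration(n)
    cv2.imwrite(f"pics/f_{n}.png",im[:,:,::-1])
    l,b=blobs(im,(45,110,40),(85,255,255),60)
    for i,s,ce in b: print(n,s,ce.round(1))
    kk=[*(k+.035*u),.13]; print("pred locked knob",proj(c,kk),"unlocked z",proj(c,[*kk[:2],.146]))
a_=cv2.imread("pics/f_scene.png")[280:440,370:500]; b_=cv2.imread("pics/f_side.png")[130:230,230:330]
o=np.zeros((480,800,3),np.uint8); o[:,:390]=cv2.resize(a_,(390,480),interpolation=2); o[:400,400:]=cv2.resize(b_,(400,400),interpolation=2); cv2.imwrite("pics/fin.png",o)
E
```

```text
0.1055 8.62 [0.5736 0.2743 0.1066] s 0.035 F [-1.6 -5.   8.9] gap 0.027
0.108 9.03 [0.5736 0.2742 0.1091] s 0.0349 F [-1.1 -5.3  8.4] gap 0.0273
0.11 9.43 [0.5736 0.2742 0.1109] s 0.0349 F [-0.6 -4.5  7.3] gap 0.0272
0.111 9.82 [0.5736 0.2743 0.1111] s 0.0349 F [ 0.1 -5.4  4.1] gap 0.0273
open 11.15 [0.5734 0.2759 0.111 ] s 0.0365 F [ 0.2 -0.5  0.5] gap 0.0918
up 12.19 [0.5729 0.2755 0.1992] s 0.036 F [-0.1 -1.4  0.1] gap 0.0918
away 13.46 [0.5497 0.101  0.2994] s -0.1385 F [ 0.4 -0.3 -0.8] gap 0.0915
scene [415 330  21  27 410] [424.9 342.9]
scene [412 368  40  47 743] [429.9 386.7]
scene [432 397  11  10  61] [437.5 401.3]
pred locked knob [[424.6724206 343.935084 ]] unlocked z [[426.70615514 337.92263621]]
side [279 144  20  38 355] [288.7 157.3]
pred locked knob [[285.31318162 153.20061341]] unlocked z [[284.99045682 147.09358804]]
pred locked knob [[282.80801817  -3.14727905]] unlocked z [[281.10155386 -10.28268255]]
```

View pics/fin.png

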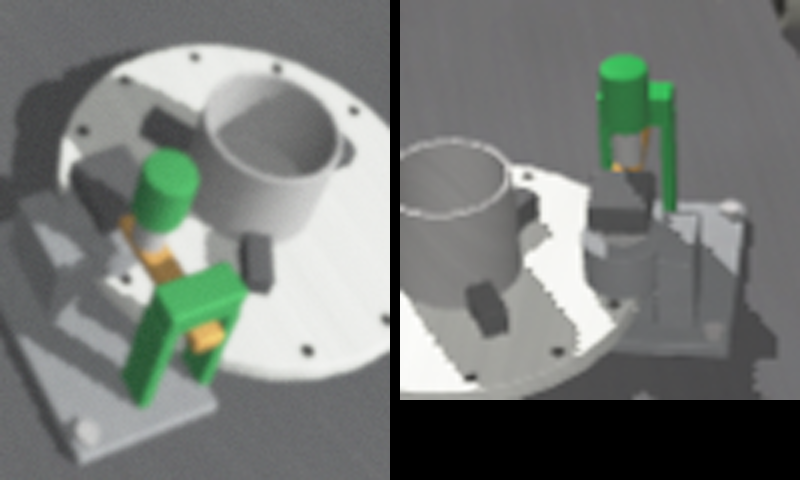

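The knob is at (424.9,342.9), against a predicted locked position of (424.7,343.9). With the fingers away, the tongue is under the bridge and its tip shows beyond it.

```bash
python3 -c "
from bench import manip
manip.hand_in()"
```

```text
the job is handed in; nothing more can be done
```

The green-knobbed plunger is locked and the job is handed in; the robot's clock read about 13.5 s at my last check, against the 32 s limit.

- **What I did:** I found the knob by triangulation at z = 0.1456 m, against 0.146 m given. I gripped it with the jaws square to the slide and pushed it down about 22 mm (spring force 9.6 N). I then slid it until it stopped hard at about 35 mm, let the plunger rise until the tongue bore on the bridge at about 16 mm depth, opened the jaws and moved the arm away.
- **Last checks:** With the arm clear, the scene camera showed the knob within about 1 pixel of its predicted locked position. The tongue showed under the bridge with its tip beyond it.
- **Forces:** The highest wrist reading I took was about 13 N. Readings were taken only between moves.
- **Red unit:** The arm never went near it, and I took no separate picture of it at the end.
- **Disagreements:**
  - My disc fit in the wrist picture was spoiled by merged shapes, so I discarded it.
  - Yaw estimates from the other features spread between about -12° and -18°; I used -15.3°.
  - In the final side view the knob and bridge colours merged, so only the scene view gave a numeric check.

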